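Offer up the hinge leaf for its pin

TASK

Two hinge leaves hang on the hanger: take the one with the single knuckle, lift it up and off its hook, and with its plate upright lower its knuckle into the gap between the two knuckles of the jamb block until the three holes line up, so that a colleague could push the pin through. Finish while still holding it there, steady in the gripper and not resting on or pressing against the block. Leave the other leaf hanging on its hook.

Things in the scene. Friction and masses are not known exactly. Their poses are not given: they have to be found in the camera images.
- hanger: Fixed stand, on the left or right, turned a little: grey base 90x210x12 mm, two posts, a 14 mm square rail (top 137 mm up, its middle 42 mm from the origin along the stand's +x) with two steel hooks 120 mm apart that stick out along the stand's -x, towards the robot. Origin on the worktop midway between the two places where leaves hang; y runs along the rail.
- hook_left (a point): Hanging place on the hook at the stand's +y, on the axis of its level rod (7 mm thick, 130 mm up); axes as the stand's. From here the rod runs 18 mm along -x and ends in an upturned tip: its top 12.5 mm above the rod's axis, its end 27 mm from this point. To clear it a leaf must rise 9 to 19 mm (best 14), then come 35 mm or more along -x.
- hook_right (a point): The same for the hook at the stand's -y.
- leaf_one_bore (a point): Leaf to fit, 0.26 kg, on either hook: steel plate 60 wide (y), 8 thick (x), upright (z), ONE knuckle mid lower edge: tube 24 mm outside, 24 long, 12 mm hole along y. Point: hole centre, 52 mm up as it hangs. Above it: 24 mm wide neck to 18 mm, plate 18 to 130, slot 18 mm wide at 56 to 82 with the hook's rod under its top end. Same from both sides.
- leaf_one_grip (a point): Same leaf, where to pinch the plate across its 8 mm thickness (along x) from above: mid width, 113 mm above the hole's centre, 17 mm below the top edge. While it hangs, the top of the hook's tip is 22 mm below this point.
- leaf_two_bore (a point): Leaf to leave hanging: same plate and slot, but TWO knuckles, 34 mm apart, at the ends of its lower edge. Point midway between them on the axis of their holes; axes as the other leaf's.
- block_bore (a point): Jamb block, fixed, on the side opposite the hanger, turned a little: grey, 70x120x46 mm, 14 mm high step in front with the 6 mm pin lying on it. On top two fixed knuckles (24 mm outside, 22 long, 12 mm holes along y) with a 34 mm gap. Point: on the hole axis, mid gap, 68 mm up; the steel plate under the gap is 17 mm below it, so a knuckle resting there is 5 mm too low.
- under_rail (a point): A point of the worktop straight below the overhead rail of the fixed reagent shelf, always at the same place: a thin level rail along x, 0.64 m up, from x 0.33 on, y -0.29 to -0.25. Its square pillar stands on the worktop at x 0.60 to 0.74, y -0.64 to -0.29. An arm that comes from the right must stay below the rail, or pass in front of it (x under 0.33).
There are look-alikes about, which are no part of the job. What is shaped like the part that bears block_bore but yellow is not meant.

How it is judged (in metres and radians):
On the way:
1. the single-knuckle leaf is off its hook and in the gripper (distance of leaf_one_bore from where it was at the start of the episode above 0.045 m and height (world z) of leaf_one_bore above 0.03 m and contact force between leaf_one and hanger below 0.1 N and contact force between leaf_one and the fingers above 2 N), for 0.2 s.
At the end, for the whole second after the job is handed in: Single-knuckle leaf in the fingers (over 2 N), steady, under 1.5 N on the block: hole centre within 4 mm of the block's axis fore-aft and in height, 6 mm along it; axes within 0.1 rad, plate within 0.25 rad of upright; the other leaf hangs within 30 mm of its start (x of leaf_one_bore in the frame of block_bore between -0.004 and 0.004 m and z of leaf_one_bore in the frame of block_bore between -0.004 and 0.004 m and y of leaf_one_bore in the frame of block_bore between -0.006 and 0.006 m and angle between the y axis of leaf_one_bore and the y axis of block_bore, either way round below 0.1 rad and angle between leaf_one_bore's own z axis and vertical below 0.25 rad and contact force between leaf_one and the fingers above 2 N and contact force between leaf_one and jamb_block below 1.5 N and linear speed of leaf_one below 0.03 m/s and distance of leaf_two_bore from where it was at the start of the episode below 0.03 m); the arm keeps its last pose, push and grip.
It fails at once if the two-knuckle leaf was taken or knocked off its hook (distance of leaf_two_bore from where it was at the start of the episode above 0.04 m).
It also fails if it takes over 48 s, if anything falls off the work surface, if the arm or the gripper's body presses on something with over 40 N, if the wrist force passes 120 N, or if a joint passes its speed limit or range.

ROBOT

A 6-joint arm with a two-finger parallel gripper is mounted at the origin on a cart in front of the work surface, level with it; the furniture and walls round the work are solid. World frame = base frame: x ahead of the robot, y to its left, z up, the work surface at z = 0. Lengths are in m, angles in degrees, forces in N, time in s.
With the tool pointing down it reaches from about 0.15 to 0.775 m from the base axis. Payload 6.1 kg.
Tool frame: the origin (TCP) lies midway between the tips of the shut fingers; the grasp point (between the pads) lies 19 mm behind it (grip_point_offset is the distance from the TCP to the grasp point, in m); z points along the fingers, y is the line along which they close (so a half turn about z gives the same grasp; the last joint's range is limited). The gripper opens to 85 mm and grips with 20 to 120 N. Pads are 22 mm wide; open, the fingers measure 114 mm over their backs; the gripper's body (76 mm by 85 mm) begins 54 mm behind the grasp point. The pads swing forward as they close: fully open they stand 13 mm farther back than shut.
Start: joints at [76.49, 7.208, -2.269, 80.523, 0, 90], TCP at [0.123, 0.51, 0.231] pointing down, gripper open.
Joint ranges: [-155.77, 155.77], [-54.66, 111.73], [-72.52, 77.12], [-102.08, 115.82], [-83.92, 84.16], [-180, 180]. Speed limits (degrees/s): [136.94, 136.94, 172.46, 180, 180, 180].

INTERFACE

Orientations are given as [roll, pitch, yaw] about the fixed x, y, z axes, in that order (R = Rz(yaw) Ry(pitch) Rx(roll)).
In Python, from bench import * gives the robot as it stands. Calls block until the motion is done:
- move_pose(position, orientation): joint-space move of the TCP to a pose.
- line_to(position, velocity=0.15, rotation=None, threshold=None): straight line of the TCP; rotation=None keeps the orientation; velocity is the mean speed in m/s. With threshold (N) it stops when the force on the tool has changed by that much, and returns True; else False.
- move_joints(angles): joint-space move.
- open_gripper() and close(grip_force=None): open the fingers fully, or close them until they stop; grip_force is the grip in N (None keeps the last).
- dwell(seconds).
- solve_ik(position, orientation): joint angles nearest the present ones, or None.
- get_obs(): the state.
- get_image(name): name is "scene" or "top"; returns the picture (384x512x3 uint8, red, green, blue); there is no depth.
- camera_info(name): a dict with "camera_matrix" (3x3 intrinsics, pixels), "dist_coeffs" ([k1, k2, p1, p2, k3] as OpenCV has them; the pictures are not rectified), "world_from_camera" (4x4, takes a point from camera to world coordinates). Camera axes: x right, y up, looking along -z (the intrinsics and any distortion apply to the point x, -y, -z); pixel columns grow to the right and rows downward; lengths in m; the calibration is good to about 2 mm. A picture is of the moment at which its call begins. camera_info takes no time and is no camera call.
A pose or a line that the arm cannot do raises MotionError and nothing moves.
- finish_job(): hands the job in; it is judged then, once.
The state is a dict: "time_s": time; "qpos": joint angles; "dq": joint speeds; "tau": joint torques, N m; "position": TCP position; "tcp_rot": TCP orientation; "force": force on the tool from outside, world axes, zero at the start; "wrist_torque": the same for the moment, N m; "gripper_width": opening from 0.0 (shut) to 1.0 (fully open); "grip_force": force on a finger pad.
Only numpy, scipy, OpenCV 4.12 (cv2) and the standard library are available. Lean on these libraries where they do the work, as an engineer would, in place of code of your own. Each camera call takes 0.05 s, during which the arm holds its last target. There are 200 camera calls.

## Working session

There is one attempt and no reset: what is moved stays moved. The work goes in short steps, each a Python script; the robot and the scene stay as the last script left them, time stands still between calls to the robot, and variables do not carry over. Pictures are saved under pics/ and viewed, at most 10 in all, crops included, and the job is handed in when it is done.

```bash
mkdir -p pics; ls
python3 - <<'E'
from bench import *
import cv2, numpy as np
for n in("scene","top"):
    im=get_image(n); cv2.imwrite(f"pics/{n}0.png",cv2.cvtColor(im,cv2.COLOR_RGB2BGR))
    c=camera_info(n); print(n,np.round(c["camera_matrix"],1).tolist(),c["dist_coeffs"],np.round(c["world_from_camera"],3).tolist())
o=get_obs();print(o["time_s"],o["position"],o["tcp_rot"],o["force"])
E
```

```text
pics
scene [[486.6, 0.0, 259.0], [0.0, 486.6, 184.3], [0.0, 0.0, 1.0]] [0.06262033 0.         0.         0.         0.        ] [[0.535, 0.668, -0.517, -0.051], [-0.844, 0.411, -0.344, -0.347], [-0.018, 0.62, 0.784, 1.001], [0.0, 0.0, 0.0, 1.0]]
top [[393.5, 0.0, 253.4], [0.0, 393.5, 189.0], [0.0, 0.0, 1.0]] [-0.1398978  0.         0.         0.         0.       ] [[-0.031, 0.978, -0.206, 0.336], [-1.0, -0.029, 0.012, 0.031], [0.006, 0.207, 0.978, 1.09], [0.0, 0.0, 0.0, 1.0]]
0.1 [0.12256566 0.51012533 0.23057308] [-1.79915375e+02  2.98627810e-04  1.66489809e+02] [ 0.56518165  0.03745288 -0.57784385]
```

View pics/scene0.png

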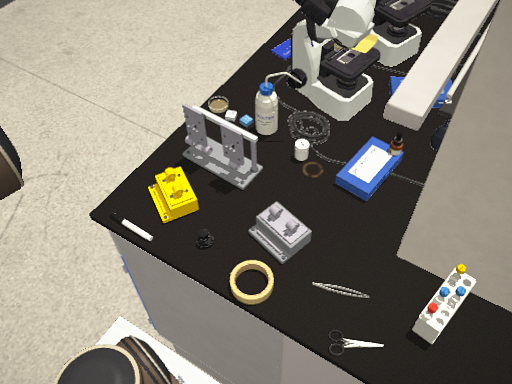

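View pics/top0.png

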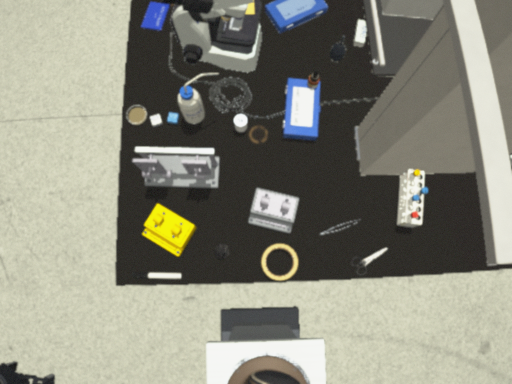

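The overview shows the hanger at scene (220,150) / top (178,168), with two leaves at scene (195,130) and (233,147). The grey block is at scene (280,230) / top (273,210). The yellow look-alike is at scene (175,195) / top (168,230). Next is one close crop of each.

Run:
```python
import cv2, numpy as np
s=cv2.imread("pics/scene0.png");t=cv2.imread("pics/top0.png")
f=lambda im,x,y,w,h:cv2.resize(im[y:y+h,x:x+w],(400,300),interpolation=cv2.INTER_CUBIC)
cv2.imwrite("pics/m1.png",np.vstack([np.hstack([f(s,175,95,100,75+20-20),f(s,235,185,100,75)]),np.hstack([f(t,125,135,100,75),f(t,230,175,80,60)])]))
cv2.imwrite("pics/m2.png",cv2.resize(s[100:190,175:270],(760,720))[:600])
```

```text
(no output)
```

View pics/m1.png

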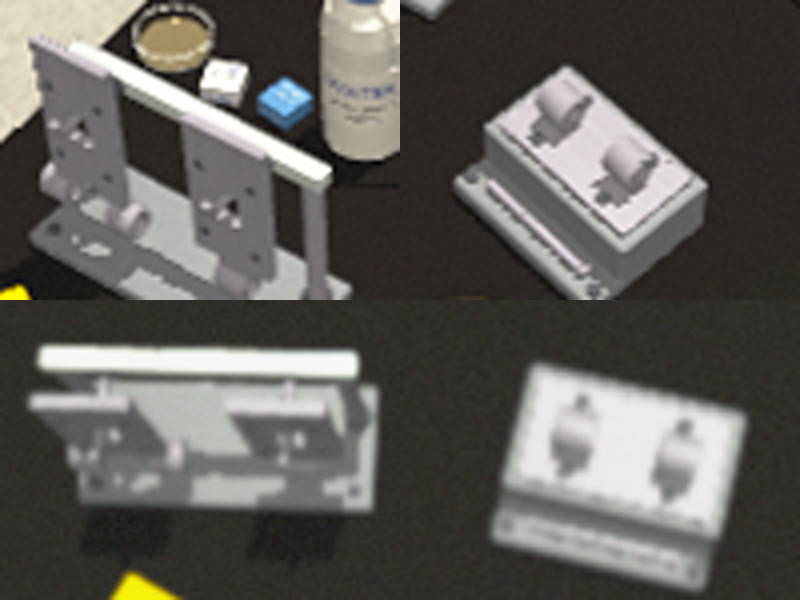

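The crop settles it. The right-hand leaf, scene (232,145) with its knuckle at (234,165), has one central knuckle. The left one at scene (195,130) has two. The grey block, with knuckles at scene (375–392, 211–226), is the target, and the yellow one is ruled out. Now I'll measure the rail top, the block's top plate and the knuckles in both views.

```bash
cat > h.py <<'E'
from bench import *
import cv2, numpy as np
def ray(n,px):
    c=camera_info(n);T=np.array(c["world_from_camera"])
    u=cv2.undistortPoints(np.float64(px).reshape(-1,1,2),np.array(c["camera_matrix"]),np.array(c["dist_coeffs"])).reshape(-1,2)
    return T[:3,3],np.c_[u[:,0],-u[:,1],-np.ones(len(u))]@T[:3,:3].T
def onz(n,px,z):
    o,d=ray(n,px);return o+d*((z-o[2])/d[:,2])[:,None]
def pix(n,P):
    c=camera_info(n);T=np.linalg.inv(np.array(c["world_from_camera"]))
    q=np.atleast_2d(P)@T[:3,:3].T+T[:3,3];q=q*[1,-1,-1]
    return cv2.projectPoints(q,np.zeros(3),np.zeros(3),np.array(c["camera_matrix"]),np.array(c["dist_coeffs"]))[0].reshape(-1,2)
def both(a,b):
    (o,d),(p,e)=ray("scene",a),ray("top",b);d,e=d[0],e[0]
    s,t=np.linalg.lstsq(np.c_[d,-e],p-o,rcond=None)[0]
    return (o+s*d+p+t*e)/2,np.linalg.norm(o+s*d-p-t*e)
E
python3 - <<'E'
from h import *
import itertools
np.set_printoptions(precision=4,suppress=True)
def rect(n,box,thr,z,name):
    x,y,w,h=box;g=cv2.cvtColor(cv2.imread(f"pics/{n}0.png"),cv2.COLOR_BGR2GRAY)[y:y+h,x:x+w]
    g=cv2.resize(g,None,fx=4,fy=4,interpolation=cv2.INTER_CUBIC)
    m=cv2.morphologyEx((g>thr).astype(np.uint8),cv2.MORPH_CLOSE,np.ones((9,9)))
    c=max(cv2.findContours(m,0,2)[0],key=cv2.contourArea)
    c=cv2.convexHull(c).reshape(-1,2)
    px=(c+.5)/4-.5+[x,y]
    W=onz(n,px,z)[:,:2].astype(np.float32)
    (cx,cy),s,a=cv2.minAreaRect(W*1000)
    print(name,n,thr,(cx,cy),s,a)
for t in(190,205,220):
    rect("top",(130,140,95,20),t,.137,"rail"); rect("scene",(175,95,90,62),t,.137,"rail")
for t in(140,160,180):
    rect("top",(245,183,60,42),t,.051,"blk"); rect("scene",(250,195,65,50),t,.051,"blk")
E
```

```text
rail top 190 (645.1432495117188, 218.91287231445312) (203.9114990234375, 15.367396354675293) 86.61566162109375
rail scene 190 (652.3250122070312, 251.3271026611328) (139.80044555664062, 245.66259765625) 21.22068214416504
rail top 205 (645.3735961914062, 218.9043731689453) (202.7207794189453, 14.67330551147461) 86.6241683959961
rail scene 205 (652.5712280273438, 251.41571044921875) (138.93711853027344, 245.85560607910156) 21.122928619384766
rail top 220 (645.26904296875, 218.9840087890625) (201.65829467773438, 13.525322914123535) 86.68529510498047
rail scene 220 (647.4635009765625, 217.90850830078125) (206.2346954345703, 25.05279541015625) 86.07241821289062
blk top 140 (511.23388671875, -36.75756072998047) (118.09387969970703, 68.91827392578125) 74.26763916015625
blk scene 140 (504.9081726074219, -41.153472900390625) (119.23954010009766, 69.73858642578125) 74.36058044433594
blk top 160 (511.5892028808594, -36.975135803222656) (116.28624725341797, 66.87545013427734) 74.10954284667969
blk scene 160 (505.15985107421875, -41.04084777832031) (117.94047546386719, 67.97325897216797) 74.5593032836914
blk top 180 (511.9223937988281, -37.08625030517578) (114.4100112915039, 63.88340377807617) 74.02713012695312
blk scene 180 (505.55072021484375, -40.90864562988281) (116.25479888916016, 66.65213012695312) 74.3423843383789
```

Run:
```python
import cv2, numpy as np
s=cv2.imread("pics/scene0.png");t=cv2.imread("pics/top0.png")
f=lambda im,x,y,w,h,k:cv2.resize(im[y:y+h,x:x+w],None,fx=k,fy=k,interpolation=cv2.INTER_CUBIC)
cv2.imwrite("pics/m3.png",np.vstack([np.hstack([f(s,215,115,40,30,10),f(s,270,200,40,30,10)]),np.hstack([f(t,175,145,40,30,10),f(t,252,188,40,30,10)])]))
```

```text
(no output)
```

View pics/m3.png

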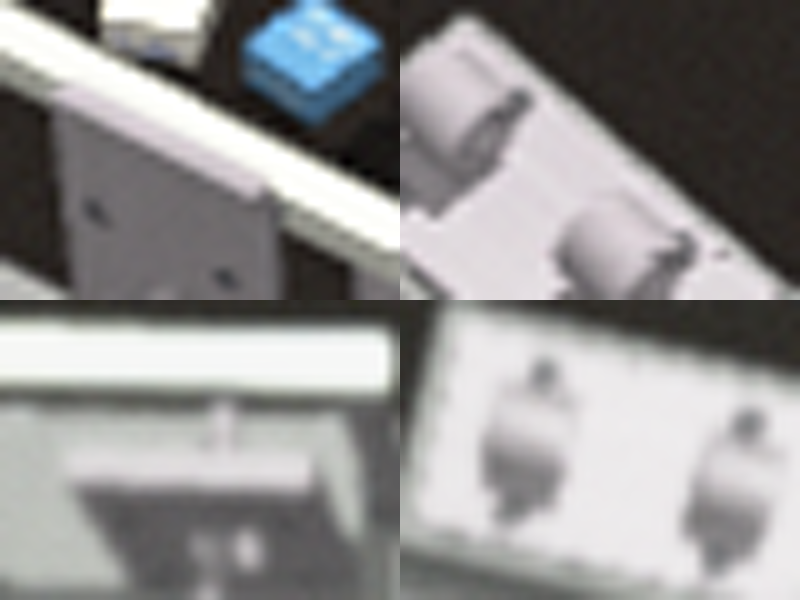

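The close crop puts the leaf's top-edge strip centre at scene (230.6,128.8) / top (193.5,161.6). The midpoint of the block's knuckle feet is at top (274.4,204.4). I'll triangulate these and compare them with the known sizes.

Run:
```python
from h import *
np.set_printoptions(precision=4,suppress=True)
print("leaf top",both((230.55,128.75),(193.45,161.55)))
print(" topview z.182",onz("top",[(181.05,161.55),(205.85,161.55),(193.45,161.55)],.182),"scene",onz("scene",[(230.55,128.75),(220.2,124),(241.2,133.8)],.182))
print("knuck mid top",onz("top",[(274.35,204.35)],.051),onz("top",[(274.35,204.35)],.06))
# predicted
for nm,C in(("blk",(.510,-.038)),):
    print(pix("top",[(*C,.046),(*C,.068)]),pix("scene",[(*C,.046),(*C,.068)]))
# block with z .046 in both
def rect(n,box,thr,z):
    x,y,w,h=box;g=cv2.cvtColor(cv2.imread(f"pics/{n}0.png"),cv2.COLOR_BGR2GRAY)[y:y+h,x:x+w]
    g=cv2.resize(g,None,fx=4,fy=4,interpolation=cv2.INTER_CUBIC)
    m=cv2.morphologyEx((g>thr).astype(np.uint8),cv2.MORPH_CLOSE,np.ones((9,9)))
    c=cv2.convexHull(max(cv2.findContours(m,0,2)[0],key=cv2.contourArea)).reshape(-1,2)
    W=onz(n,(c+.5)/4-.5+[x,y],z)[:,:2].astype(np.float32)
    print(n,z,cv2.minAreaRect(W*1000))
    return (c+.5)/4-.5+[x,y]
for z in(.046,.051):
  rect("top",(245,183,60,42),150,z); rect("scene",(250,195,65,50),150,z)
# rail hook calc
for yaw in(-3.4,):
    r=np.radians(yaw);x=np.array([np.cos(r),np.sin(r)]);y=np.array([-x[1],x[0]])
    for c in([.6452,.2189],):
        o=np.array(c)-.042*x;print("stand",o,"hookR",o-.06*y,"hookL",o+.06*y)
```

```text
leaf top (array([0.6012, 0.1635, 0.1744]), np.float64(0.0010440729897152907))
 topview z.182 [[0.6004 0.192  0.182 ]
 [0.5985 0.1321 0.182 ]
 [0.5994 0.162  0.182 ]] scene [[0.5949 0.1592 0.182 ]
 [0.5951 0.1892 0.182 ]
 [0.5942 0.1285 0.182 ]]
knuck mid top [[ 0.5118 -0.0363  0.051 ]] [[ 0.5102 -0.0357  0.06  ]]
[[274.8922 205.2849]
 [275.3887 203.8997]] [[282.9467 222.9786]
 [283.1422 217.6726]]
top 0.046 ((512.1825561523438, -37.1689453125), (117.75540924072266, 68.21823120117188), 74.40579986572266)
scene 0.046 ((507.854736328125, -39.33399963378906), (119.46366119384766, 69.32987976074219), 74.44708251953125)
top 0.051 ((511.3401794433594, -36.84022521972656), (117.191650390625, 67.89159393310547), 74.4057846069336)
scene 0.051 ((504.9296875, -40.94447326660156), (118.83815002441406, 68.96685791015625), 74.44708251953125)
stand [0.6033 0.2214] hookR [0.5997 0.1615] hookL [0.6068 0.2813]
```

The two views agree once a constant offset of about 4.5 mm between them is averaged out. The leaf is 60 mm wide, the block 118x69 mm, and the rail-derived hook matches the leaf position. That gives the leaf at about (0.597,0.161) with yaw −3°, and the bore at about (0.510,−0.038) with yaw −15.6°. I'll go above the leaf now.

Run:
```python
from h import *
for yaw in(87,-93):
    print(yaw,solve_ik([.597,.161,.27],[180,0,yaw]),solve_ik([.51,-.038,.25],[180,0,yaw-12.6]))
q=solve_ik([.597,.161,.27],[180,0,87])
move_pose([.597,.161,.27],[180,0,87])
o=get_obs();print(o["time_s"],o["position"],o["tcp_rot"],o["force"])
for n in("scene","top"): cv2.imwrite(f"pics/{n}1.png",cv2.cvtColor(get_image(n),cv2.COLOR_RGB2BGR))
s=cv2.imread("pics/scene1.png");t=cv2.imread("pics/top1.png")
f=lambda im,x,y,w,h,k:cv2.resize(im[y:y+h,x:x+w],None,fx=k,fy=k,interpolation=cv2.INTER_CUBIC)
cv2.imwrite("pics/m4.png",np.hstack([f(s,160,60,130,130,3),f(t,130,90,130,130,3)]))
```

```text
87 [ 15.09257792  18.05476839  16.18710923  88.13234084   0.
 108.09257792] [ -4.26122324   5.78650891  -1.53742932  82.67606176   0.
 101.33877676]
-93 [ 15.09257792  18.05476839  16.18710923  88.13234084   0.
 -71.90742208] [ -4.26122324   5.78650891  -1.53742932  82.67606176   0.
 -78.66122324]
2.2167 [0.59660508 0.16194618 0.27005143] [-1.79995561e+02 -1.42945683e-02  8.70882361e+01] [-0.02135008  0.34716048 -0.1664794 ]
```

View pics/m4.png

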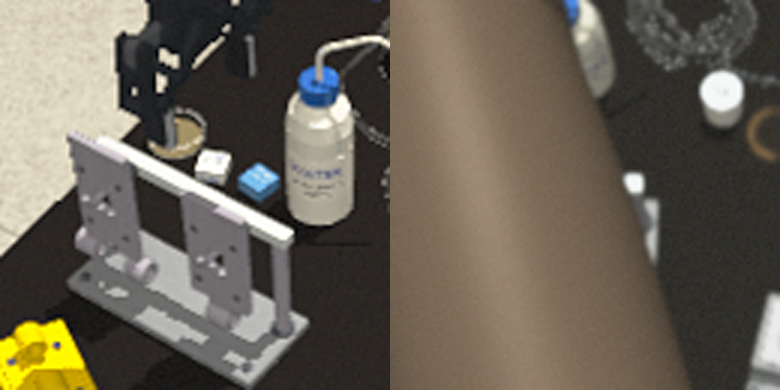

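The gripper is above the leaf, with finger tips at scene (215,107) and (243,83) straddling it. The top view is blocked by the arm. Descend, grip, lift 14 mm and pull out along −x.

Run:
```python
from h import *
def st(m):
    o=get_obs();print(m,round(o["time_s"],2),np.round(o["position"],4),np.round(o["tcp_rot"],2),np.round(o["force"],2),round(o["gripper_width"],3),round(o["grip_force"],1))
print(pix("scene",[(.5966,.1619,.283)]))
if line_to([.597,.161,.149],velocity=.1,threshold=10): st("touch"); raise SystemExit
st("down"); close(60); st("closed")
line_to([.597,.161,.163],velocity=.04); st("lift")
r=np.radians(-3);d=.055
hit=line_to([.597-d*np.cos(r),.161-d*np.sin(r),.163],velocity=.05,threshold=10); st(f"out {hit}")
cv2.imwrite("pics/scene2.png",cv2.cvtColor(get_image("scene"),cv2.COLOR_RGB2BGR))
s=cv2.imread("pics/scene2.png");cv2.imwrite("pics/m5.png",cv2.resize(s[80:230,140:340],None,fx=4,fy=4,interpolation=cv2.INTER_CUBIC))
```

```text
[[227.00465196  95.12937869]]
down 3.67 [0.5974 0.1611 0.1498] [ 1.7993e+02 -2.0000e-02  8.7000e+01] [-0.81 -0.32  0.62] 0.996 0.0
closed 4.37 [0.5972 0.1611 0.1492] [ 1.7997e+02 -1.0000e-02  8.7000e+01] [0.63 0.49 0.7 ] 0.085 61.5
lift 4.87 [0.5971 0.161  0.1631] [179.99  -0.    87.  ] [ 0.05  0.06 -1.92] 0.081 61.0
out False 6.12 [0.5423 0.1639 0.163 ] [179.99  -0.    86.99] [-0.28 -0.58 -3.31] 0.079 61.0
```

View pics/m5.png

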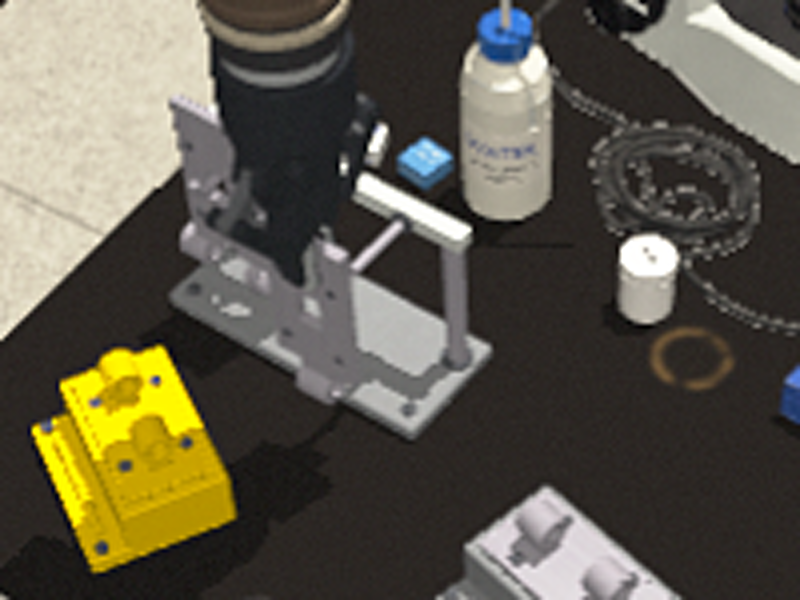

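The leaf is off the hook, carrying 2.6 N with its knuckle at scene (220,177), and the other leaf is still hanging. Now carry it above the block and look.

Run:
```python
from h import *
def st(m):
    o=get_obs();print(m,round(o["time_s"],2),np.round(o["position"],4),np.round(o["tcp_rot"],2),np.round(o["force"],2),round(o["gripper_width"],3),round(o["grip_force"],1))
line_to([.50,.166,.163],velocity=.1)
line_to([.49,.12,.24],velocity=.15)
line_to([.51,-.038,.24],velocity=.15,rotation=[180,0,74.4])
line_to([.51,-.038,.205],velocity=.1)
dwell(.3); st("above")
for n in("scene","top"): cv2.imwrite(f"pics/{n}3.png",cv2.cvtColor(get_image(n),cv2.COLOR_RGB2BGR))
s=cv2.imread("pics/scene3.png");t=cv2.imread("pics/top3.png")
f=lambda im,x,y,w,h,k:cv2.resize(im[y:y+h,x:x+w],None,fx=k,fy=k,interpolation=cv2.INTER_CUBIC)
cv2.imwrite("pics/m6.png",np.hstack([f(s,250,170,66,80,7)[:560],f(t,235,170,48,80,7)]))
```

```text
above 9.5 [ 0.5103 -0.038   0.2056] [ 1.7994e+02 -1.0000e-02  7.4400e+01] [ 1.17 -0.1  -2.76] 0.079 60.9
```

View pics/m6.png

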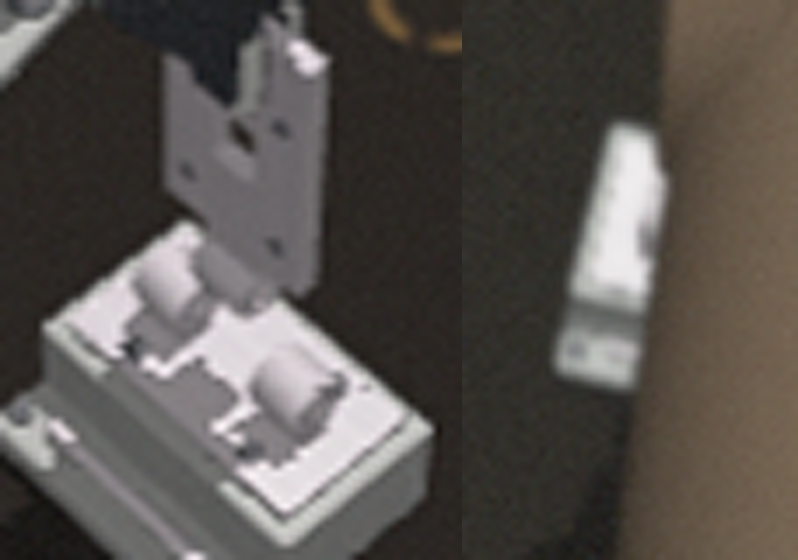

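The leaf's knuckle is at montage (235,270), i.e. scene (283.6,208.6). Dropping it 40 mm puts it at about (283.6,218), against a midpoint of about (283.6,217.4) between the two block knuckles. It's lined up to about 1–2 mm, so I'll lower it gently.

Run:
```python
from h import *
def st(m):
    o=get_obs();print(m,round(o["time_s"],2),np.round(o["position"],4),np.round(o["tcp_rot"],2),np.round(o["force"],2),np.round(o["wrist_torque"],2),round(o["gripper_width"],3),round(o["grip_force"],1))
hit=line_to([.51,-.038,.1652],velocity=.04,threshold=5); dwell(.5); st(f"low {hit}")
s=cv2.cvtColor(get_image("scene"),cv2.COLOR_RGB2BGR);cv2.imwrite("pics/scene4.png",s)
cv2.imwrite("pics/m7.png",cv2.resize(s[180:240,250:330],None,fx=10,fy=10,interpolation=cv2.INTER_CUBIC))
```

```text
low False 11.24 [ 0.51   -0.038   0.1652] [180.    0.   74.4] [ 0.02  0.   -2.48] [0.01 0.02 0.01] 0.082 60.9
```

View pics/m7.png

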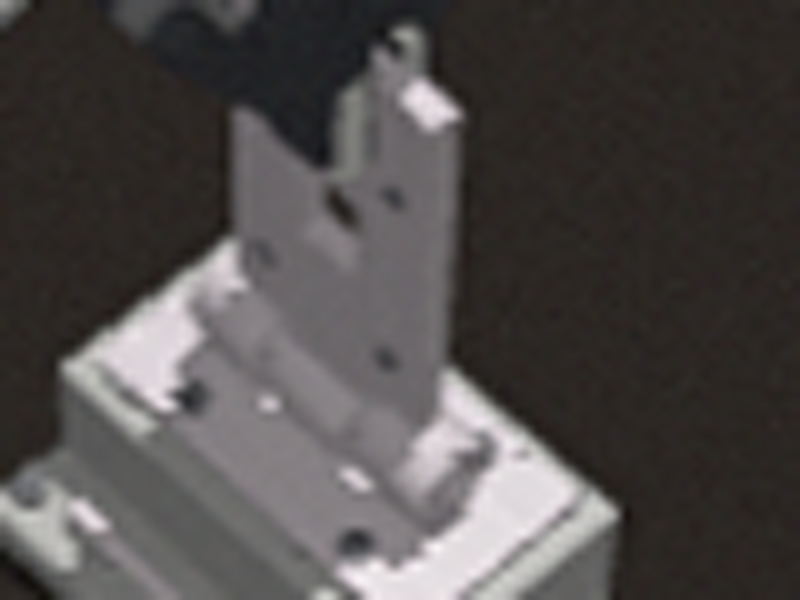

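The knuckle sits between the two block knuckles, with small gaps at montage (265,350) and (355,430), and no contact. I'll check the height with a gentle probe down onto the plate (nominally 5 mm), return, and take an averaged, contrast-stretched close-up for fore-aft alignment.

Run:
```python
from h import *
def st(m):
    o=get_obs();print(m,round(o["time_s"],2),np.round(o["position"],4),np.round(o["force"],2),round(o["grip_force"],1))
hit=line_to([.51,-.038,.1572],velocity=.01,threshold=4); st(f"probe {hit}")
line_to([.51,-.038,.1652],velocity=.02); dwell(.5); st("back")
s=np.mean([get_image("scene")[...,::-1].astype(float) for _ in range(16)],0).astype(np.float32)
np.save("pics/avg.npy",s)
c=cv2.resize(s[203:233,264:304],None,fx=20,fy=20,interpolation=cv2.INTER_CUBIC)
c=np.clip((c-60)/(200-60),0,1)**.8*255
cv2.imwrite("pics/m8.png",c.astype(np.uint8)); st("end")
```

```text
probe True 11.83 [ 0.51   -0.038   0.1603] [ 0.97 -0.41  4.51] 62.1
back 12.79 [ 0.51   -0.038   0.1652] [ 0.4   0.1  -2.57] 60.9
end 13.59 [ 0.51   -0.038   0.1652] [-0.04  0.28 -3.09] 60.9
```

View pics/m8.png

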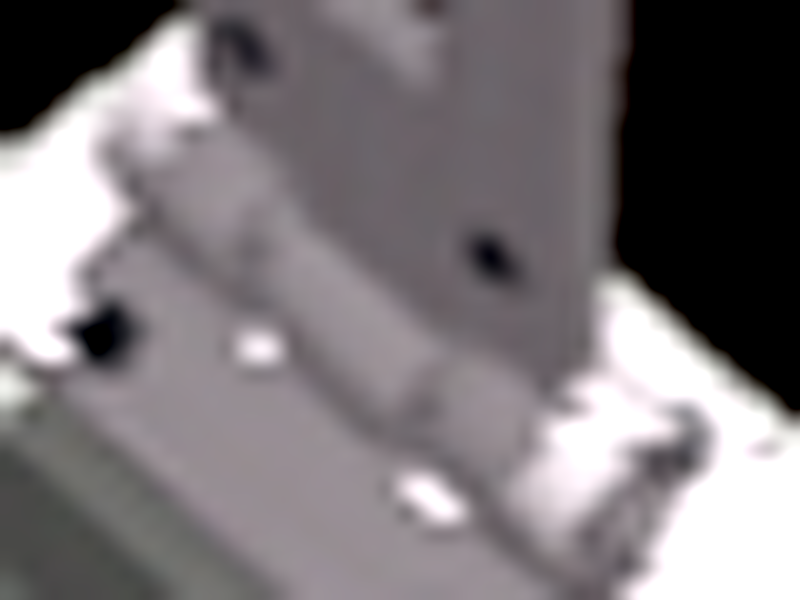

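The probe touched the plate 4.9 mm down, so the height is right. In the close-up the lower silhouette runs (140,215) → (300,360) → (390,435) → (550,590), nearly one straight line, and the gaps at (255,250) and (420,405) look even. One numeric check of that line.

Run:
```python
from h import *
s=np.load("pics/avg.npy").mean(2)
a,b=(pix("scene",[(.51+k*-np.sin(np.radians(-15.6)),-.038+k*np.cos(np.radians(-15.6)),.068)])[0] for k in(.035,-.035))
print(a,b)
u=(b-a)/np.linalg.norm(b-a);n=np.array([-u[1],u[0]]);L=np.linalg.norm(b-a)
t=np.arange(-4,9,.1)
for k in np.arange(.034,-.035,-.004):
    p=a+u*L*(.035-k)/.07
    q=(p+t[:,None]*n).astype(np.float32)
    v=cv2.remap(s.astype(np.float32),q[:,0].reshape(1,-1),q[:,1].reshape(1,-1),cv2.INTER_CUBIC).ravel()
    w=(t>2)&(t<8); i=np.argmin(np.where(w,v,999)); print(round(k*1000),round(t[i],1),round(v[i]),np.round(v[::10]).astype(int))
e=np.array([np.cos(np.radians(-15.6)),np.sin(np.radians(-15.6)),0])*.004
print("4mm fore-aft = px along n:",(pix("scene",[np.array([.51,-.038,.068])-e])[0]-pix("scene",[(.51,-.038,.068)])[0])@n)
```

```text
[272.82102018 208.61956082] [293.77791267 227.00277973]
34 4.2 104 [ 83 100 123 181 133 136 140 122 105 149 186 192 190]
30 4.7 99 [106 106 106 126 132 129 128 125 110 101 110 122 126]
26 4.9 106 [104 104 109 125 132 133 132 128 116 106 122 129 128]
22 5.0 107 [105 104 108 121 130 126 126 124 118 107 121 129 132]
18 2.8 108 [104 104 105 112 128 127 115 108 113 110 123 129 131]
14 4.6 105 [106 104 104 106 121 134 129 122 111 108 124 124 130]
10 4.2 115 [106 106 105 107 125 135 132 127 116 133 190 153 129]
6 4.7 105 [105 106 105 105 124 135 133 129 116 107 129 122 130]
2 5.1 109 [106 106 105 106 125 135 133 130 120 109 119 130 131]
-2 5.2 108 [ 99 106 104 105 123 135 134 131 122 109 117 130 131]
-6 5.4 108 [ 87 108 105 107 123 134 132 132 123 110 115 130 131]
-10 3.1 110 [101 107 106 113 122 121 116 110 110 110 120 130 131]
-14 4.4 107 [106 104 107 122 131 128 125 118 109 116 136 125 130]
-18 4.2 106 [105 105 109 127 134 131 128 122 108 141 211 140 125]
-22 4.2 105 [111 121 116 128 128 129 126 121 106 134 199 137 128]
-26 4.7 107 [192 199 158 203 181 156 149 141 116 107 120 131 133]
-30 5.0 103 [201 220 218 213 205 193 174 155 124 103 120 131 134]
-34 5.1 108 [205 172 157 187 182 175 161 148 132 109 123 131 134]
4mm fore-aft = px along n: 1.5536246333053223
```

Run:
```python
from h import *
s=np.load("pics/avg.npy").mean(2).astype(np.float32)
a=np.array([272.821,208.620]);b=np.array([293.778,227.003])
u=(b-a)/np.linalg.norm(b-a);n=np.array([-u[1],u[0]]);L=np.linalg.norm(b-a)
for t in(1,2,2.5,3):
    ks=np.arange(26,-20,-1.)
    q=(a+u*(L*(35-ks)/70)[:,None]+t*n).astype(np.float32)
    v=cv2.remap(s,q[:,0].reshape(1,-1),q[:,1].reshape(1,-1),cv2.INTER_CUBIC).ravel()
    print(t," ".join(f"{k:.0f}:{x:.0f}" for k,x in zip(ks,v)))
```

```text
1 26:133 25:134 24:134 23:131 22:126 21:123 20:123 19:125 18:127 17:129 16:130 15:132 14:134 13:136 12:136 11:135 10:135 9:136 8:135 7:135 6:135 5:136 4:136 3:135 2:135 1:135 0:135 -1:135 -2:135 -3:136 -4:136 -5:135 -6:134 -7:131 -8:125 -9:121 -10:121 -11:124 -12:126 -13:127 -14:128 -15:130 -16:131 -17:131 -18:131 -19:132
2 26:132 25:134 24:134 23:131 22:126 21:122 20:117 19:115 18:115 17:117 16:120 15:125 14:129 13:132 12:132 11:131 10:132 9:132 8:131 7:132 6:133 5:133 4:133 3:133 2:133 1:133 0:133 -1:134 -2:134 -3:134 -4:134 -5:134 -6:132 -7:128 -8:122 -9:118 -10:116 -11:116 -12:117 -13:121 -14:125 -15:127 -16:127 -17:128 -18:128 -19:128
2.5 26:131 25:131 24:132 23:130 22:127 21:120 20:115 19:110 18:109 17:112 16:117 15:123 14:126 13:128 12:130 11:130 10:130 9:130 8:131 7:131 6:130 5:131 4:132 3:132 2:132 1:132 0:132 -1:132 -2:133 -3:133 -4:133 -5:133 -6:132 -7:128 -8:123 -9:117 -10:112 -11:109 -12:111 -13:114 -14:120 -15:124 -16:125 -17:124 -18:125 -19:126
3 26:128 25:128 24:128 23:127 22:124 21:120 20:115 19:110 18:108 17:111 16:115 15:119 14:122 13:124 12:125 11:126 10:127 9:127 8:127 7:128 6:129 5:129 4:129 3:130 2:130 1:131 0:131 -1:131 -2:131 -3:132 -4:132 -5:133 -6:132 -7:129 -8:122 -9:115 -10:110 -11:106 -12:107 -13:112 -14:118 -15:120 -16:122 -17:122 -18:122 -19:121
```

The gap widths are about 6.0 and 6.5 mm, so it's centred along the axis. Fore-aft is within about 0.5 mm, the height was confirmed by the probe, and there's no contact. Handing in.

Run:
```python
from h import *
o=get_obs();print(o["time_s"],o["position"],o["force"],o["grip_force"]);print(finish_job())
```

```text
13.5917 [ 0.50997872 -0.03801348  0.16519251] [-0.04379927  0.27691859 -3.08778216] 60.90793685987592
the job is handed in; nothing more can be done
None
```

I handed the job in at 13.6 s with the single-knuckle leaf held in the gap and off the block; by my measurements its hole is within about 1 mm of the block's axis, but no verdict came back. The other leaf was still hanging when I last saw it, as the arm left the hanger.

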